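Unlock the die chest and hold its lid half open

ROBOT

A 6-joint arm with a two-finger parallel gripper is mounted at the origin on the work surface. World frame = base frame: x ahead of the robot, y to its left, z up, the work surface at z = 0. Lengths are in m, angles in rad, forces in N, time in s.
With the tool pointing down it reaches from about 0.3 to 0.875 m from the base axis. Payload 6.4 kg.
Tool frame: the origin (TCP) lies on the front face of the gripper's body, between the roots of the fingers; the fingertips stand 73 mm ahead of it and the grasp point (between the pads) lies ctrl.pinch_z ahead of it (ctrl.pinch_z is the distance from the TCP to the grasp point, in m); z points along the fingers, x is the direction in which the jaws open and shut, and the axes are right-handed (so a half turn about z gives the same grasp; the last joint's range is limited). The gripper opens to 85 mm and grips with 20 to 120 N. Pads are 22 mm wide; open, the fingers measure 114 mm over their backs; the gripper's body (76 mm by 85 mm) begins 54 mm behind the grasp point. The pads swing forward as they close: fully open they stand 13 mm farther back than shut.
Start: joints at [1.062, 0.181, 1.607, -0, 1.354, -0.206], TCP at [0.171, 0.549, 0.304] pointing down, gripper open.
Joint ranges: [-2.99, 2.99], [-0.89, 2.07], [0.3, 2.58], [-1.14, 4.28], [0, 2.63], [-3.12, 3.12]. Speed limits (rad/s): [2.57, 2.57, 3.01, 3.14, 3.14, 3.14].

INTERFACE

Orientations are given as a unit quaternion [w, x, y, z].
In Python, from bench import ctrl gives the robot as it stands.
- The arm moves only by the tool move_arm, never from a script. Its argument "rows" is text: rows parted by semicolons, each of 7 numbers parted by spaces: the shift along the tool's x, y, z in cm, then the turn, a rotation vector about the tool's x, y, z in degrees, then the opening, from 0 (shut) to 1 (fully open). In form: x y z rx ry rz grip; .... A call has 1 to 20 rows; each row shifts and turns the commanded pose from where the row before left it, along the tool's axes as they then stand; what a row does not reach is not made up. A row lasts 1/10 s, in which the tool goes at most 50 mm and 8.59 degrees, less where a joint would pass 70% of its speed; a pose out of reach is approached as far as the arm can. A call with a gripper value outside its range is refused whole. The fingers move at their own pace and stop on an object; the grip force is fixed at half the most. Time passes only in rows, so rows that do not move let the fingers close. It gives the time, the measured TCP pose, the force and the opening at its end, in the units of the state.
- ctrl.get_obs(): the state, without advancing time (a new reading comes with each control period).
- ctrl.camera(name): name is "scene" or "top" or "wrist"; returns a dict with "color" (384x512x3 uint8, blue, green, red), "fx", "fy", "cx", "cy" (pixels), "rvec" (rotation vector, rad) and "tvec" (3), from world to camera coordinates, as OpenCV has them. Camera axes: x right, y down, z forward; pixel columns grow to the right and rows downward; lengths in m; the calibration is good to about 2 mm. The wrist camera is an equidistant fisheye: a pixel r from the principal point sees the ray r / f radians off the axis. A picture is of the moment at which its call begins. There is no depth.
- ctrl.hand_in(): hands the job in, once; it reports no verdict.
Trained networks look in the newest picture that a camera, given by its name, has taken for a name from the list of things; names that differ only in an ending like _2 or _b are one class to them, and where a whole thing is asked for, a point or a joint stands for the part that bears it (a point fixed in the world has none). Each returns a list of dicts, best first, with "confidence" (0 to 1); they miss things now and then, are a little off and sometimes report something else, mostly with a low value. They report only what shows in the picture. A call takes as long as a camera call.
- ctrl.look_for(camera, query): "bbox" ([left, top, right, bottom] in pixels, round what is visible of it).
- ctrl.trace(camera, query): "region" (384x512 bool, what is visible of it) and "bbox" ([left, top, right, bottom] in pixels, round what is visible of it).
The state is a dict: "time_s": time; "q": joint angles; "dq": joint speeds; "joint_efforts": joint torques, N m; "eef_pos": TCP position; "eef_rot": TCP orientation; "wrist_force": force on the tool from outside, world axes, zero at the start; "torque": the same for the moment, N m; "opening": opening from 0.0 (shut) to 1.0 (fully open).
Only numpy, scipy, OpenCV 4.12 (cv2) and the standard library are available. Lean on these libraries where they do the work, as an engineer would, in place of code of your own. Each camera call takes 0.05 s, during which the arm holds its last target.

TASK

Lift the padlock up and off the hook on the front of the die chest's lid and set it down (don't drop it) in the yellow tray. Then raise the chest's lid by its black bar handle to half open, 45 degrees from shut, and finish while still holding it there in the gripper: the lid has no stay and falls shut if let go. Leave the other things on the table where they are.

Things in the scene. Friction and masses are not known exactly. Their poses are not given: they have to be found in the camera images.
- chest: Blue steel chest of cutting dies, fixed; 180 (x) x 320 (y) x 150 mm high. Origin: centre of its underside. Its front (-x) faces the robot, give or take its yaw. A straight steel lug (6 mm thick) sticks 43 mm out of its front wall at y = -100, z = 123 mm, under the lid's hook; the padlock's shackle goes round both and so keeps the lid shut.
- lid (a joint): Hinge angle of the grey lid: 0 shut, grows as its front rises (0.785 = 45 degrees; stop at 1.9). Lid about 0.3 to 0.75 kg, top at z = 154 mm when shut, 22 mm front skirt whose outer face is 185 mm from the hinge axis. Falls shut when let go below about 90 degrees; hardly any hinge friction, no spring.
- lid_hinge (a point): Point on the hinge axis, in the middle of the lid's width, 150 mm above the table at the chest's far (+x) top edge. The axis runs along the chest's y; orientation turns with the lid.
- lid_bar (a point): The lid's handle: round black bar 12 mm thick, 110 mm long, along the chest's y, 45 mm in front of the lid's skirt on a 10 mm stem at each end, to be pinched from above. This point: centre of the bar; lid shut: 230 mm in front of the hinge axis, 4 mm below it, 55 mm to +y of the lid's middle. Turns with the lid; fingers can pivot on it.
- lid_hook (a point): Steel hook on the lid's skirt, 8 mm thick, running out along the chest's -x. This point is on its straight part, 22 mm out from the skirt, on the rod's axis, where the lock hangs. The rod's end, 19 mm farther out, turns up: its top stands 8 mm above the top of the straight part.
- lock: Brass padlock, about 0.25 kg, hanging upright on the lid's hook: body 24 (x) x 60 (y) x 42 mm, shackle of 8 mm rod, 98 mm in all. Origin: centre of its underside. Shackle legs at y = -22 and 22 mm, in square black sleeves from z = 42 to 82 mm (14 mm along x, 54 mm over both). To take off: raise 11 to 22 mm (less catches the hook's end, more hits the lug), draw 50 mm away from the chest, lift.
- lock_crown (a point): Middle of the shackle's top bend, on the rod's axis, 94 mm above the lock's underside.
- tray: Yellow open tray, fixed to the table, 170 x 170 x 30 mm, walls and floor 4 mm, to the left or to the right of the chest. Origin: centre of its underside.
- book_a: Black book with white strokes lying on the table, 200 x 150 x 16 mm, on the side of the chest where the tray is not. Leave alone. Origin: centre of its underside.
- book_b: Another such book, lying on book_a. Leave alone. Origin: centre of its underside.
- bottle: Blue drinking bottle, 64 mm across, 190 mm high. Leave alone. Origin: centre of its underside.
- mug: White mug, 80 mm across, 90 mm high. Leave alone. Origin: centre of its underside.
- tape_roll: Brown roll of packing tape, lying flat, 110 mm across, 48 mm high. Leave alone. Origin: centre of its underside.

How it is judged:
By the outcome, as a careful person would: the job done as asked, in the order asked, and still so for the second after the job is handed in, while the arm keeps its last pose, push and grip.
It also fails if it takes over 64 s, if anything falls off the work surface, if the arm or the gripper's body presses on something with over 40 N, if the wrist force passes 120 N, or if a joint passes its speed limit or range.

## Working session

There is one attempt and no reset: what is moved stays moved. The work goes in short steps, Python scripts to look and compute and a tool call to move; the robot and the scene stay as the last step left them, time stands still between calls to the robot, and variables do not carry over. Pictures are saved under pics/ and viewed, and the job is handed in when it is done.

Besides the shell and the picture viewer there is one more tool, called after "Call:" by a JSON object that holds its "method" and its "body", one argument or row to a line. move_arm: Moves the arm, as the interface text tells. Its arguments: {"type":"object","properties":{"rows":{"type":"string"}},"required":["rows"]}

```bash
ls; mkdir -p pics; python3 - <<'E'
from bench import ctrl
import cv2,numpy as np
print(ctrl.pinch_z); o=ctrl.get_obs(); print({k:np.round(v,3) for k,v in o.items()})
for c in ["scene","top","wrist"]:
    d=ctrl.camera(c); cv2.imwrite(f"pics/{c}0.png",d["color"]); print(c,d["fx"],d["fy"],d["cx"],d["cy"],d["rvec"],d["tvec"])
    for n in ["chest","lock","tray","lid_bar","lid_hook","lock_crown","bottle","mug","tape_roll","book_a"]:
        print(n,[(np.round(r["bbox"]).tolist(),round(r["confidence"],2)) for r in ctrl.look_for(c,n)[:3]])
E
```

```text
pics
0.0539
{'time_s': np.float64(0.0), 'q': array([ 1.062,  0.182,  1.608,  0.   ,  1.354, -0.206]), 'dq': array([ 0.001, -0.001,  0.   , -0.   , -0.   ,  0.   ]), 'joint_efforts': array([-4.0000e-03, -4.4488e+01, -3.5133e+01, -1.0000e-03,  9.0000e-03,
        0.0000e+00]), 'eef_pos': array([0.171, 0.548, 0.303]), 'eef_rot': array([ 0.   ,  0.806,  0.592, -0.001]), 'wrist_force': array([-0.776,  0.034,  0.934]), 'torque': array([ 0.028, -0.012, -0.007]), 'opening': np.float64(1.0)}
scene 493.3516828377891 493.3516828377891 255.7975184592193 190.22362882579395 [ 0.81996626  2.42939298 -1.24893492] [ 0.39990055 -0.07301398  1.6999925 ]
chest [([151.0, 161.0, 283.0, 283.0], 0.69)]
lock []
tray [([157.0, 140.0, 218.0, 173.0], 0.88), ([249.0, 148.0, 279.0, 172.0], 0.64)]
lid_bar [([151.0, 164.0, 282.0, 243.0], 0.94)]
lid_hook [([148.0, 164.0, 285.0, 243.0], 0.77), ([148.0, 160.0, 284.0, 284.0], 0.3)]
lock_crown [([294.0, 266.0, 400.0, 345.0], 0.74), ([214.0, 169.0, 229.0, 178.0], 0.37)]
bottle [([118.0, 145.0, 148.0, 209.0], 0.95)]
mug [([244.0, 296.0, 290.0, 354.0], 0.68)]
tape_roll [([
[... 648 characters left out ...]
.0], 0.55), ([194.0, 87.0, 340.0, 203.0], 0.29)]
bottle [([368.0, 88.0, 412.0, 128.0], 0.71)]
mug [([106.0, 90.0, 156.0, 125.0], 0.83)]
tape_roll [([334.0, 254.0, 376.0, 300.0], 0.76)]
book_a [([85.0, 147.0, 147.0, 225.0], 0.82), ([372.0, 86.0, 411.0, 130.0], 0.62)]
wrist 297.3186396354542 297.3186396354542 254.02892658691215 191.4710998222162 [-2.31387696 -1.70108742 -0.27428959] [-0.57556069 -0.03964773  0.38006568]
chest [([94.0, 373.0, 130.0, 384.0], 0.65)]
lock []
tray [([0.0, 353.0, 18.0, 384.0], 0.87)]
lid_bar []
lid_hook []
lock_crown [([94.0, 374.0, 128.0, 383.0], 0.44)]
bottle []
mug []
tape_roll []
book_a [([184.0, 325.0, 253.0, 340.0], 0.86), ([174.0, 317.0, 256.0, 340.0], 0.57)]
```

```bash
python3 - <<'E'
import cv2
a=cv2.imread('pics/top0.png'); cv2.imwrite('pics/top0c.png',cv2.resize(a[75:310,180:440],None,fx=3,fy=2.5,interpolation=2)[:590])
cv2.imwrite('pics/top0z.png',cv2.resize(a[80:210,190:350],None,fx=4.5,fy=4.5,interpolation=cv2.INTER_CUBIC))
E
```

```text
(no output)
```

View pics/top0.png

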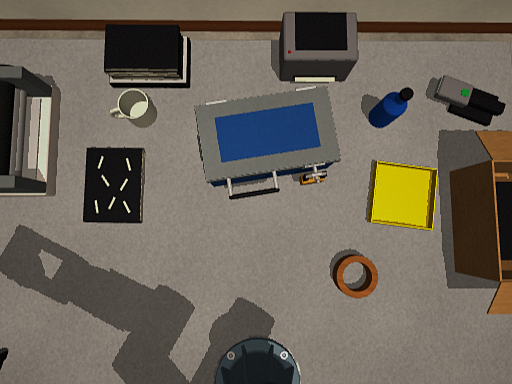

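View pics/top0z.png

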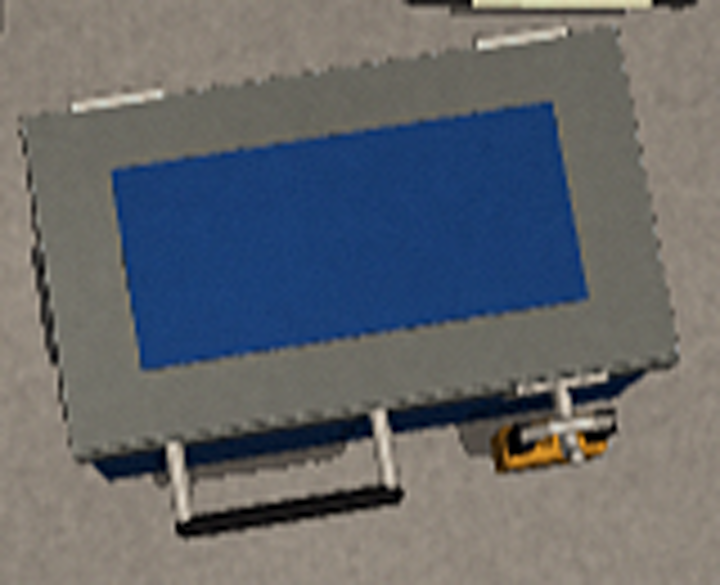

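View pics/scene0.png

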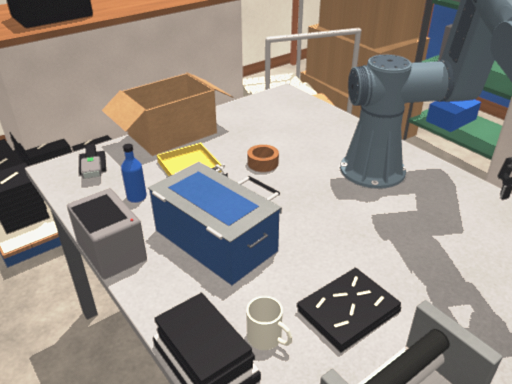

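The top view shows a chest yawed about 8°. The lock is at about (313,177), the bar at about (253,190), and the yellow tray to the right at about (403,195). The mug, bottle and tape are all clear of the chest. Next I'll measure these.

```bash
cat > h.py <<'E'
import numpy as np,cv2
from scipy.spatial.transform import Rotation as R
from bench import ctrl
def ray(d,p,fish=False):
    Rm=cv2.Rodrigues(np.array(d["rvec"],float))[0]; t=np.array(d["tvec"],float)
    x=(p[0]-d["cx"])/d["fx"]; y=(p[1]-d["cy"])/d["fy"]
    if fish:
        r=np.hypot(x,y); v=np.array([x/r*np.sin(r),y/r*np.sin(r),np.cos(r)]) if r>0 else np.array([0,0,1.])
    else: v=np.array([x,y,1.])
    return -Rm.T@t, Rm.T@v
def atz(d,p,z,fish=False):
    o,v=ray(d,p,fish); return o+v*(z-o[2])/v[2]
def proj(d,P,fish=False):
    Rm=cv2.Rodrigues(np.array(d["rvec"],float))[0]; c=Rm@np.array(P,float)+np.array(d["tvec"])
    if fish:
        th=np.arctan2(np.hypot(c[0],c[1]),c[2]); k=th/np.hypot(c[0],c[1]); return np.array([d["cx"]+d["fx"]*k*c[0],d["cy"]+d["fy"]*k*c[1]])
    return np.array([d["cx"]+d["fx"]*c[0]/c[2],d["cy"]+d["fy"]*c[1]/c[2]])
def tool():
    o=ctrl.get_obs(); q=o["eef_rot"]; return np.array(o["eef_pos"]),R.from_quat([q[1],q[2],q[3],q[0]]),o
E
python3 - <<'E'
from h import *
d=ctrl.camera("top")
z=lambda p:(np.array(p)/4.5+[190,80])
cs=[atz(d,z(p),.154) for p in [(22,118),(617,30),(678,360),(72,460)]]
for c in cs: print(c.round(4))
c=np.array(cs); print(np.linalg.norm(c-np.roll(c,-1,0),axis=1))
for a,b in [(0,1),(3,2),(0,3),(1,2)]: print(np.degrees(np.arctan2(*(c[b]-c[a])[[1,0]])))
print('bar',[atz(d,z(p),.146+.0).round(4) for p in [(182,527),(398,495)]])
print('crown',atz(d,z((566,428)),.148))
r=ctrl.trace("top","tray")[0]; m=r["region"].astype(np.uint8); cn=max(cv2.findContours(m,0,2)[0],key=cv2.contourArea); b=cv2.minAreaRect(cn); print(b); print([atz(d,p,.03).round(3) for p in cv2.boxPoints(b)], atz(d,b[0],.03))
p,r,o=tool(); print(r.as_matrix().round(3))
E
```

```text
[0.6935 0.1499 0.154 ]
[ 0.7437 -0.1709  0.154 ]
[ 0.5623 -0.1993  0.154 ]
[0.509  0.1211 0.154 ]
[0.32473442 0.18358324 0.3248446  0.18672848]
-81.10626060633189
-80.55149596171172
-171.1167188345542
-171.0872661079509
bar [array([0.4743, 0.0638, 0.146 ]), array([ 0.4912, -0.0504,  0.146 ])]
crown [ 0.52674537 -0.14007565  0.148     ]
((113.17696380615234, 184.98733520507812), (58.11219024658203, 74.17827606201172), 2.2457425594329834)
[array([0.421, 0.463, 0.03 ]), array([0.622, 0.464, 0.03 ]), array([0.616, 0.307, 0.03 ]), array([0.415, 0.309, 0.03 ])] [0.51725973 0.38590686 0.03      ]
[[ 0.298  0.955  0.   ]
 [ 0.955 -0.298 -0.   ]
 [-0.     0.    -1.   ]]
```

Call:
{"method": "move_arm", "body": {
  "rows": "0 0 0 0 0 -6.6 1;0 0 0 0 0 -6.6 1;0 0 0 0 0 -6.6 1;0 0 0 0 0 -6.5 1;-3.5 1 0 0 0 0 1;-3.5 1 0 0 0 0 1;-3.5 1 0 0 0 0 1;-3.5 1 0 0 0 0 1;-3.5 1 0 0 0 0 1;-3.5 1 0 0 0 0 1;-3.5 1 0 0 0 0 1;-3.5 1 0 0 0 0 1;-3.5 1 0 0 0 0 1;-3.5 1 0 0 0 0 1;-3.5 1 0 0 0 0 1;-3.5 1 0 0 0 0 1;-3.5 1 0 0 0 0 1;-3.5 1 0 0 0 0 1;-3.5 1 0 0 0 0 1;-3.5 1 0 0 0 0 1"
}}

```text
time_s: 3.75
eef_pos: [0.4171, 0.019, 0.3042]
eef_rot: [0.0, 0.65, 0.76, 0.0]
wrist_force: [0.3, 0.4, -0.1]
opening: 1.002
```

```bash
python3 - <<'E'
from h import *
p,r,o=tool(); print(o["time_s"],p.round(4),np.degrees(np.arctan2(*r.as_matrix()[[1,0],0])),o["q"].round(3)); print(r.as_matrix().round(3))
d=ctrl.camera("wrist"); cv2.imwrite("pics/w1.png",d["color"])
Rm=cv2.Rodrigues(np.array(d["rvec"]))[0]; c=-Rm.T@d["tvec"]; print("cam in tool",r.inv().apply(c-p)," axis",r.inv().apply(Rm[2]))
t=ctrl.camera("top"); hsv=cv2.cvtColor(t["color"],cv2.COLOR_BGR2HSV); m=cv2.inRange(hsv,(22,150,100),(35,255,255)); m[:,:350]=0
cn=max(cv2.findContours(m,0,2)[0],key=cv2.contourArea); b=cv2.minAreaRect(cn); print(b,[atz(t,q,.03).round(3) for q in cv2.boxPoints(b)],atz(t,b[0],.03).round(3))
E
```

```text
3.75 [0.4171 0.019  0.3042] 98.93318271693079 [-0.24  -0.193  1.978  0.     1.356 -1.967]
[[-0.155  0.988  0.001]
 [ 0.988  0.155 -0.   ]
 [-0.     0.001 -1.   ]]
cam in tool [ 0.00080565 -0.08131789 -0.06962408]  axis [2.99234305e-04 3.14046729e-01 9.49407480e-01]
((404.5906982421875, 195.11126708984375), (62.59333801269531, 63.48666000366211), 5.8263421058654785) [array([ 0.412, -0.307,  0.03 ]), array([ 0.585, -0.33 ,  0.03 ]), array([ 0.567, -0.502,  0.03 ]), array([ 0.395, -0.475,  0.03 ])] [ 0.489 -0.403  0.03 ]
```

View pics/w1.png

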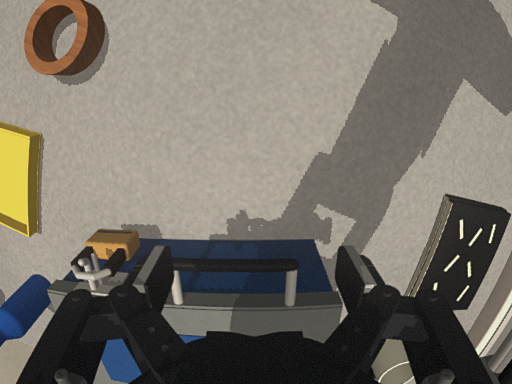

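Call:
{"method": "move_arm", "body": {
  "rows": "-3.5 1.5 0 0 0 0 1;-3.5 1.5 0 0 0 0 1;-3.5 1.5 0 0 0 0 1;-3.5 1.5 0 0 0 0 1;-3.5 1.5 0 0 0 0 1;0 0 0 0 0 0 1;0 0 0 0 0 0 1;0 0 0 0 0 0 1"
}}

```text
time_s: 4.65
eef_pos: [0.5174, -0.1393, 0.3037]
eef_rot: [-0.001, 0.649, 0.76, 0.0]
wrist_force: [-0.3, -0.8, 0.1]
opening: 0.997
```

```bash
python3 - <<'E'
from h import *
p,r,o=tool(); print(o["time_s"],p.round(4))
d=ctrl.camera("wrist"); a=d["color"].copy()
ch=np.radians(9); ex=np.array([np.cos(ch),np.sin(ch),0]); ey=np.array([-np.sin(ch),np.cos(ch),0])
H=np.array([.7185,-.0103,.15])
C=lambda x,y,z:H+x*ex+y*ey+(np.array([0,0,z-.15]))
cv2.imwrite("pics/w2.png",cv2.resize(a[150:384,130:390],None,fx=3,fy=2.5 if 0 else 3,interpolation=2)[:600])
cv2.imwrite("pics/w2f.png",a)
for n,P in [("crown",C(-.207,-.1,.148)),("skirt bottom at hook",C(-.185,-.1,.132)),("bar L",C(-.23,0,.146)),("bar R",C(-.23,.11,.146)),("cornR",C(-.185,-.16,.154))]: print(n,P.round(4),proj(d,P,True).round(1))
for n in ["lock","lock_crown","lid_hook"]: print(n,[(np.round(x["bbox"]).tolist(),round(x["confidence"],2)) for x in ctrl.look_for("wrist",n)[:3]])
E
```

```text
4.65 [ 0.5174 -0.1393  0.3037]
crown [ 0.5297 -0.1415  0.148 ] [247.8 213.1]
skirt bottom at hook [ 0.5514 -0.138   0.132 ] [248.4 229. ]
bar L [ 0.4913 -0.0463  0.146 ] [366.9 185.8]
bar R [0.4741 0.0624 0.146 ] [465.3 186.5]
cornR [ 0.5608 -0.1973  0.154 ] [177.3 239.3]
lock [([220.0, 169.0, 282.0, 218.0], 0.74), ([176.0, 180.0, 495.0, 366.0], 0.39)]
lock_crown [([218.0, 172.0, 280.0, 217.0], 0.61)]
lid_hook [([167.0, 0.0, 206.0, 9.0], 0.74)]
```

View pics/w2f.png

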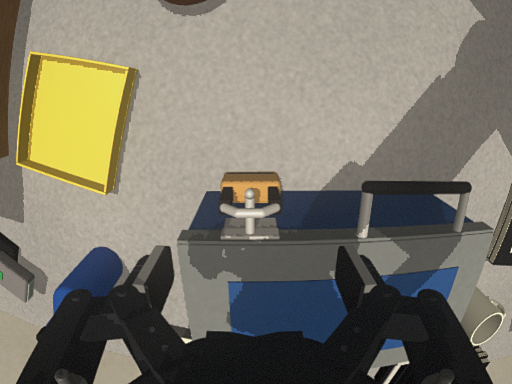

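View pics/w2.png

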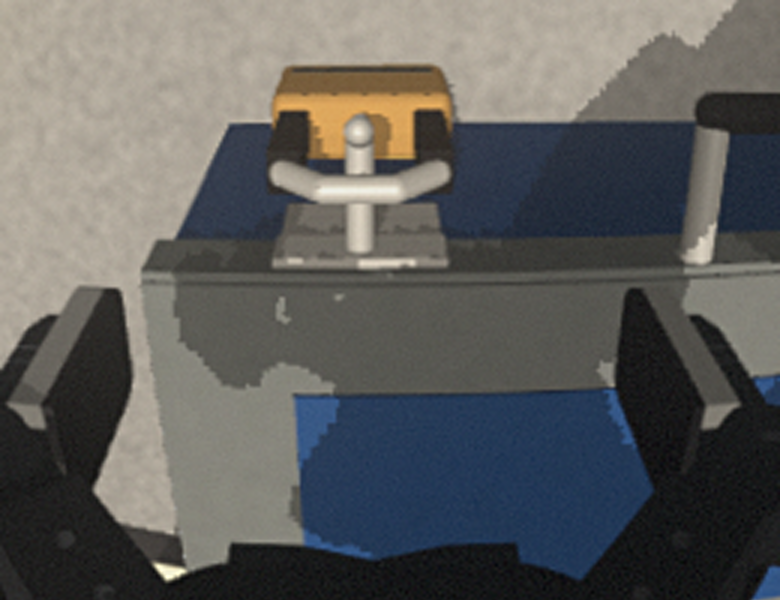

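Call:
{"method": "move_arm", "body": {
  "rows": "-0.1 0.4 0 0 0 0 1;-0.1 0.4 0 0 0 0 1;-0.1 0.3 1 0 0 0 1;0 0 1.5 0 0 0 1;0 0 1.5 0 0 0 1;0 0 1.5 0 0 0 1;0 0 1.5 0 0 0 1;0 0 1.5 0 0 0 1;0 0 1.5 0 0 0 1;0 0 1.5 0 0 0 1;0 0 1.5 0 0 0 1;0 0 0 0 0 0 1;0 0 0 0 0 0 1"
}}

```text
time_s: 6.15
eef_pos: [0.5292, -0.1419, 0.1736]
eef_rot: [-0.0, 0.65, 0.76, -0.0]
wrist_force: [0.2, 0.5, -0.5]
opening: 0.999
```

```bash
python3 - <<'E'
from h import *
p,r,o=tool(); print(o["time_s"],p.round(4),o["wrist_force"])
d=ctrl.camera("wrist"); a=d["color"]
cv2.imwrite("pics/w3.png",cv2.resize(a[130:330,130:390],None,fx=3,fy=3,interpolation=2))
E
```

```text
6.15 [ 0.5292 -0.1419  0.1736] [ 0.24693232  0.53720229 -0.47469262]
```

View pics/w3.png

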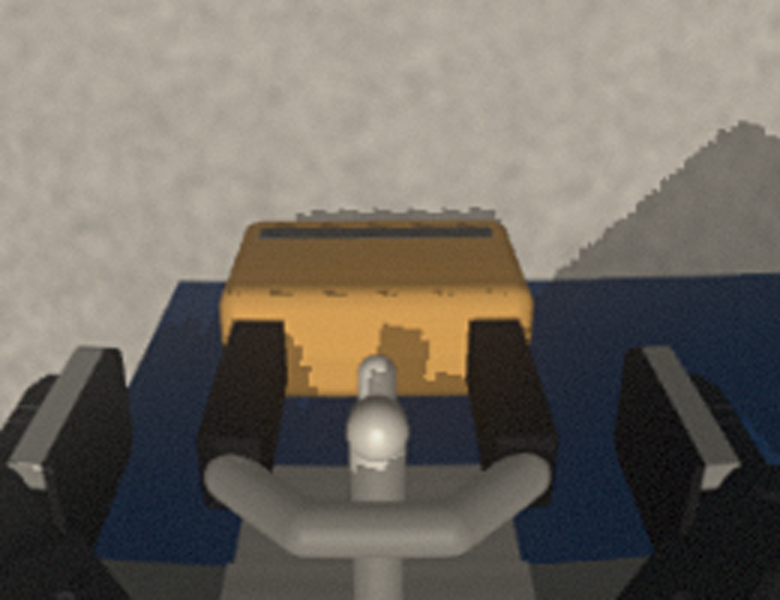

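```bash
python3 - <<'E'
from h import *
p,r,o=tool()
d=ctrl.camera("wrist")
px=(130+378/3,130+525/3)
px2=(250.3,212.7)
for z in (.144,.148,.150,.154): 
    P=atz(d,px,z,True); print(z,P.round(4),"in tool",r.inv().apply(P-p).round(4))
# body corners top front edge at zoom (222,293),(531,293)
for z in (.095,.098): 
  a=atz(d,(130+224/3,130+293/3),z,True);b=atz(d,(130+530/3,130+293/3),z,True);print(z,np.linalg.norm(a-b),r.inv().apply((a+b)/2-p).round(4), np.degrees(np.arctan2(*(b-a)[[1,0]])))
E
```

```text
0.144 [ 0.5324 -0.1399  0.144 ] in tool [0.0017 0.003  0.0303]
0.148 [ 0.5291 -0.1405  0.148 ] in tool [ 0.0016 -0.0003  0.0263]
0.15 [ 0.5274 -0.1408  0.15  ] in tool [ 0.0016 -0.002   0.0243]
0.154 [ 0.5241 -0.1413  0.154 ] in tool [ 0.0016 -0.0054  0.0203]
0.095 0.05693106811654783 [ 0.0018 -0.0108  0.0793] 98.92228980833761
0.098 0.05578353215311556 [ 0.0018 -0.0122  0.0763] 98.92228980833757
```

Call:
{"method": "move_arm", "body": {
  "rows": "0.15 -0.1 0 0 0 0 1;0 0 0 0 0 0 0;0 0 0 0 0 0 0;0 0 0 0 0 0 0;0 0 0 0 0 0 0;0 0 0 0 0 0 0;0 0 0 0 0 0 0;0 0 0 0 0 0 0;0 0 0 0 0 0 0;0 0 0 0 0 0 0"
}}

```text
time_s: 7.25
eef_pos: [0.5285, -0.141, 0.1744]
eef_rot: [0.001, 0.65, 0.76, 0.0]
wrist_force: [0.8, -2.0, 4.8]
opening: 0.624
```

```bash
python3 - <<'E'
from h import *
p,r,o=tool(); print(o["time_s"],p.round(4),o["wrist_force"],o["opening"])
d=ctrl.camera("wrist"); a=d["color"]
cv2.imwrite("pics/w4.png",cv2.resize(a[130:330,130:390],None,fx=3,fy=3,interpolation=2))
E
```

```text
7.25 [ 0.5285 -0.141   0.1744] [ 0.82342858 -2.03258775  4.82974944] 0.6235639333461089
```

View pics/w4.png

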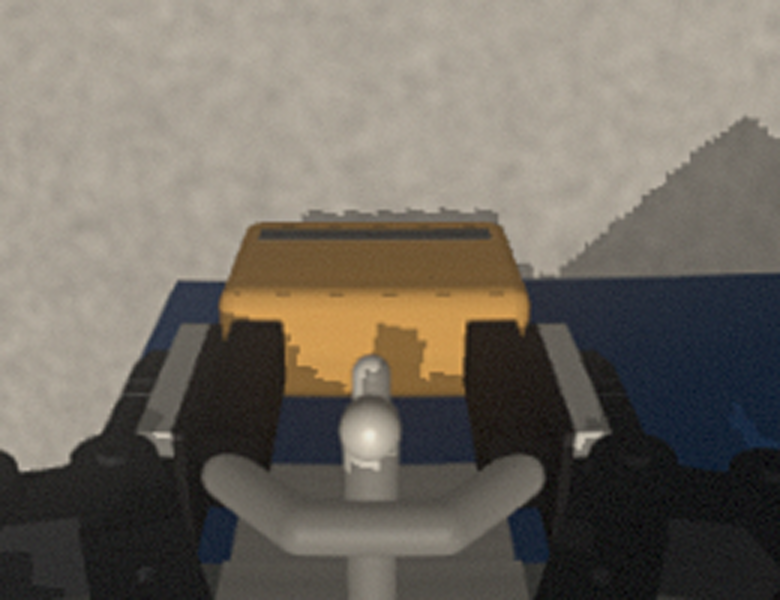

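Call:
{"method": "move_arm", "body": {
  "rows": "0 0 -0.3 0 0 0 0;0 0 -0.3 0 0 0 0;0 0 -0.35 0 0 0 0;0 0 -0.35 0 0 0 0;0 0 -0.35 0 0 0 0;0 0 0 0 0 0 0;0 0 0 0 0 0 0;0 0 0 0 0 0 0"
}}

```text
time_s: 8.1
eef_pos: [0.5279, -0.1405, 0.1902]
eef_rot: [-0.0, 0.65, 0.76, -0.0]
wrist_force: [0.6, -0.1, -1.9]
opening: 0.624
```

```bash
python3 - <<'E'
from h import *
p,r,o=tool(); print(o["time_s"],p.round(4),o["wrist_force"],o["opening"])
d=ctrl.camera("wrist"); a=d["color"]
cv2.imwrite("pics/w5.png",cv2.resize(a[130:330,130:390],None,fx=3,fy=3,interpolation=2))
E
```

```text
8.1 [ 0.5279 -0.1405  0.1902] [ 0.58711336 -0.09226037 -1.89071838] 0.6236606318916692
```

View pics/w5.png

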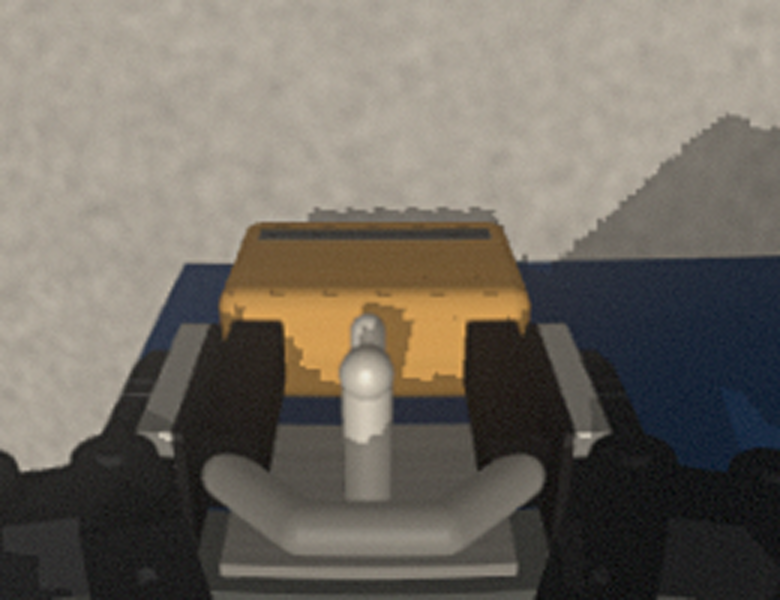

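Call:
{"method": "move_arm", "body": {
  "rows": "0 -0.5 0 0 0 0 0;0 -0.5 0 0 0 0 0;0 -0.5 0 0 0 0 0;0 -0.5 0 0 0 0 0;0 -0.5 0 0 0 0 0;0 -0.5 0 0 0 0 0;0 -0.6 0 0 0 0 0;0 -0.6 0 0 0 0 0;0 -0.6 0 0 0 0 0;0 -0.6 0 0 0 0 0;0 -0.6 0 0 0 0 0;0 -0.5 0 0 0 0 0;0 0 0 0 0 0 0;0 0 0 0 0 0 0"
}}

```text
time_s: 9.55
eef_pos: [0.4639, -0.1508, 0.1905]
eef_rot: [0.0, 0.65, 0.76, 0.0]
wrist_force: [-0.0, -1.3, -3.2]
opening: 0.621
```

```bash
python3 - <<'E'
from h import *
p,r,o=tool(); print(o["time_s"],p.round(4),o["wrist_force"],o["opening"])
d=ctrl.camera("wrist"); a=d["color"]
cv2.imwrite("pics/w6.png",cv2.resize(a[130:330,130:390],None,fx=3,fy=3,interpolation=2))
E
```

```text
9.55 [ 0.4639 -0.1508  0.1905] [-0.01924424 -1.29070482 -3.21385294] 0.6209507263030721
```

View pics/w6.png

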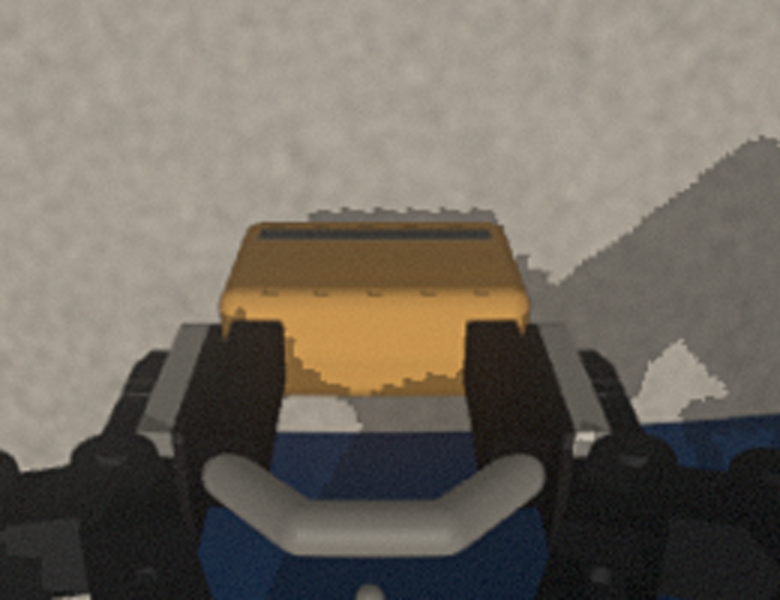

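Call:
{"method": "move_arm", "body": {
  "rows": "0 0 -1 0 0 0 0;0 0 -2 0 0 0 0;0 0 -2 0 0 0 0;0 0 -2 0 0 0 0;-1 0 -1 0 0 0 0;-2.2 -0.2 0 0 0 0 0;-2.2 -0.2 0 0 0 0 0;-2.2 -0.2 0 0 0 0 0;-2.2 -0.2 0 0 0 0 0;-2.2 -0.2 0 0 0 0 0;-2.2 -0.2 0 0 0 0 0;-2.2 -0.2 0 0 0 0 0;-2.2 0 0 0 0 0 0;-2.2 0 0 0 0 0 0;-2.2 0 0 0 0 0 0;-1.3 0 0 0 0 0 0;-1 0 0 0 0 0 0;0 0 0 0 0 0 0;0 0 0 0 0 0 0"
}}

```text
time_s: 11.5
eef_pos: [0.4893, -0.4023, 0.2701]
eef_rot: [-0.0, 0.65, 0.76, 0.0]
wrist_force: [-0.2, 0.2, -3.6]
opening: 0.619
```

```bash
python3 - <<'E'
from h import *
p,r,o=tool(); print(o["time_s"],p.round(4),o["wrist_force"],o["opening"])
d=ctrl.camera("wrist"); cv2.imwrite("pics/w7.png",d["color"])
E
```

```text
11.5 [ 0.4893 -0.4023  0.2701] [-0.19758311  0.22493357 -3.55183743] 0.6187805850287854
```

View pics/w7.png

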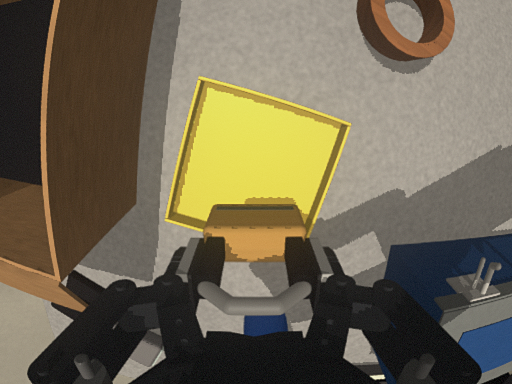

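```bash
python3 - <<'E'
from h import *
d=ctrl.camera("wrist")
P=[atz(d,c,.03,True) for c in [(200,78),(350,125),(166,220)]]
for x in P: print(x.round(4))
print("centre",((P[1]+P[2])/2).round(4),np.linalg.norm(P[0]-P[1]),np.linalg.norm(P[0]-P[2]))
E
```

```text
[ 0.3972 -0.4717  0.03  ]
[ 0.4197 -0.3075  0.03  ]
[ 0.5609 -0.494   0.03  ]
centre [ 0.4903 -0.4008  0.03  ] 0.16580019024032383 0.16524354364201368
```

Tray centre confirmed at (0.490, -0.401). Now lowering.

Call:
{"method": "move_arm", "body": {
  "rows": "0 0 1.5 0 0 0 0;0 0 2 0 0 0 0;0 0 2 0 0 0 0;0 0 2 0 0 0 0;0 0 2 0 0 0 0;0 0 2 0 0 0 0;0 0 1.5 0 0 0 0;0 0 0.5 0 0 0 0;0 0 0 0 0 0 0;0 0 0 0 0 0 0;0 0 0.2 0 0 0 0;0 0 0.2 0 0 0 0;0 0 0 0 0 0 0;0 0 0 0 0 0 0"
}}

```text
time_s: 13.0
eef_pos: [0.4894, -0.4028, 0.1316]
eef_rot: [0.0, 0.65, 0.76, -0.0]
wrist_force: [-0.4, 0.2, -2.3]
opening: 0.622
```

Call:
{"method": "move_arm", "body": {
  "rows": "0 0 0.2 0 0 0 0;0 0 0.2 0 0 0 0;0 0 0 0 0 0 0;0 0 0.15 0 0 0 0;0 0 0 0 0 0 0"
}}

```text
time_s: 13.5
eef_pos: [0.4893, -0.4027, 0.1256]
eef_rot: [-0.0, 0.65, 0.76, 0.0]
wrist_force: [0.1, -0.2, -2.8]
opening: 0.622
```

Call:
{"method": "move_arm", "body": {
  "rows": "0 0 0.1 0 0 0 0;0 0 0.05 0 0 0 0;0 0 0 0 0 0 0"
}}

```text
time_s: 13.8
eef_pos: [0.4895, -0.4028, 0.1253]
eef_rot: [0.0, 0.65, 0.76, -0.0]
wrist_force: [-2.9, 2.7, 4.7]
opening: 0.62
```

Force has gone from -3 to +4.7 N, so the lock is on the floor. I'll release it.

Call:
{"method": "move_arm", "body": {
  "rows": "0 0 0 0 0 0 0.66;0 0 0 0 0 0 0.7;0 0 0 0 0 0 0.8;0 0 0 0 0 0 0.9;0 0 0 0 0 0 1;0 0 0 0 0 0 1;0 0 0 0 0 0 1;0 0 -0.5 0 0 0 1;0 0 -1 0 0 0 1;0 0 -2 0 0 0 1;0 0 -3 0 0 0 1;0 0 -3 0 0 0 1;0 0 -3 0 0 0 1;0 0 -2.5 0 0 0 1;0 0 0 0 0 0 1"
}}

```text
time_s: 15.3
eef_pos: [0.4908, -0.4043, 0.2805]
eef_rot: [0.005, 0.65, 0.76, -0.001]
wrist_force: [1.1, -0.8, 0.6]
opening: 0.999
```

```bash
python3 - <<'E'
from h import *
p,r,o=tool(); print(o["time_s"],p.round(4),o["wrist_force"],o["opening"],o["q"].round(2))
d=ctrl.camera("wrist"); cv2.imwrite("pics/w8.png",d["color"])
E
```

```text
15.3 [ 0.4908 -0.4043  0.2805] [ 1.08150129 -0.82101879  0.60323812] 0.9989394858856417 [-0.88  0.33  1.47  0.    1.33 -2.6 ]
```

View pics/w8.png

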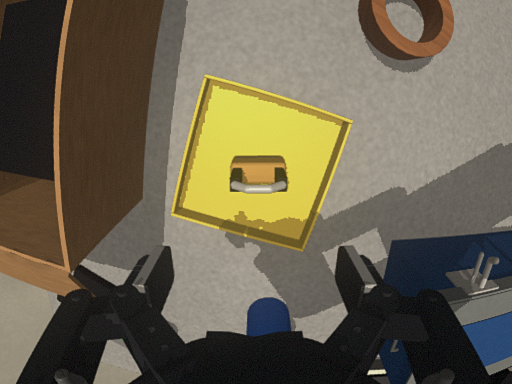

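Call:
{"method": "move_arm", "body": {
  "rows": "0 0 0 0 0 8.2 0.7;0 0 0 0 0 8.2 0.5;0 0 0 0 0 8.2 0.4;0 0 0 0 0 8.2 0.4;0 0 0 0 0 8.2 0.4;0 0 0 0 0 8.2 0.4;0 0 0 0 0 8.2 0.4;0 0 0 0 0 8.2 0.4;0 0 0 0 0 8.2 0.4;0 0 0 0 0 8.2 0.4;0 0 0 0 0 7.9 0.4;0 0 0 0 0 0 0.4"
}}

```text
time_s: 16.55
eef_pos: [0.489, -0.4023, 0.273]
eef_rot: [-0.001, 0.997, 0.078, -0.001]
wrist_force: [-0.9, -1.0, -0.1]
opening: 0.398
```

Call:
{"method": "move_arm", "body": {
  "rows": "0.4 -2 0 0 0 0 0.4;0.4 -3 0 0 0 0 0.4;0.4 -3 0 0 0 0 0.4;0.4 -3 0 0 0 0 0.4;0.4 -3 0 0 0 0 0.4;0.4 -3 0 0 0 0 0.4;0.4 -3 0 0 0 0 0.4;0.4 -3 0 0 0 0 0.4;0.4 -3 0 0 0 0 0.4;0.4 -3 0 0 0 0 0.4;0.4 -3 0 0 0 0 0.4;0.4 -3 0 0 0 0 0.4;0.4 -3 0 0 0 0 0.4;0.4 -2.7 0 0 0 0 0.4;0 0 0 0 0 0 0.4;0 0 0 0 0 0 0.4"
}}

```text
time_s: 18.15
eef_pos: [0.4804, 0.0084, 0.274]
eef_rot: [0.0, 0.997, 0.081, -0.0]
wrist_force: [0.3, -1.3, -0.3]
opening: 0.4
```

```bash
python3 - <<'E'
from h import *
p,r,o=tool(); print(o["time_s"],p.round(4),np.degrees(np.arctan2(*r.as_matrix()[[1,0],0])),o["wrist_force"],o["opening"],o["q"].round(2))
d=ctrl.camera("wrist"); cv2.imwrite("pics/w9.png",d["color"])
for P in [(.4913,-.0463,.146),(.4741,.0624,.146)]: print(proj(d,P,True))
E
```

```text
18.15 [0.4804 0.0084 0.274 ] 9.297308794854464 [ 0.27323787 -1.27319197 -0.26159948] 0.3999169359701381 [-0.23 -0.    1.87 -0.    1.28 -0.39]
[257.42482896 277.0390337 ]
[258.95991469 137.16874935]
```

View pics/w9.png

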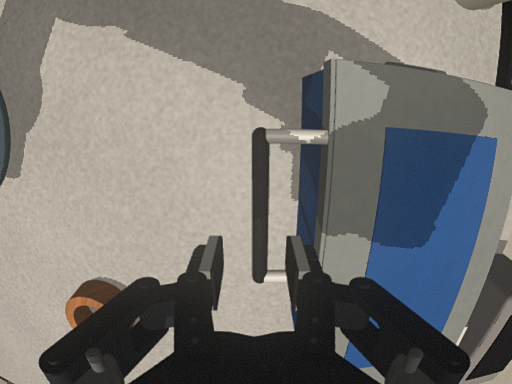

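Call:
{"method": "move_arm", "body": {
  "rows": "0.35 0.1 0 0 0 0 0.4;0 0 1 0 0 0 0.4;0 0 1.5 0 0 0 0.4;0 0 1.5 0 0 0 0.4;0 0 1.2 0 0 0 0.4;0 0 0.8 0 0 0 0.4;0 0 0.7 0 0 0 0.4;0 0 0.7 0 0 0 0.4;0 0 0 0 0 0 0.4;0 0 0 0 0 0 0.4"
}}

```text
time_s: 19.2
eef_pos: [0.4844, 0.0075, 0.2005]
eef_rot: [0.0, 0.997, 0.079, 0.0]
wrist_force: [-0.4, 0.3, 0.5]
opening: 0.4
```

```bash
python3 - <<'E'
from h import *
p,r,o=tool(); print(o["time_s"],p.round(4),o["wrist_force"],o["opening"])
d=ctrl.camera("wrist"); cv2.imwrite("pics/w10.png",d["color"])
E
```

```text
19.2 [0.4844 0.0075 0.2005] [-0.40567203  0.27936381  0.49271049] 0.4003580710988121
```

View pics/w10.png

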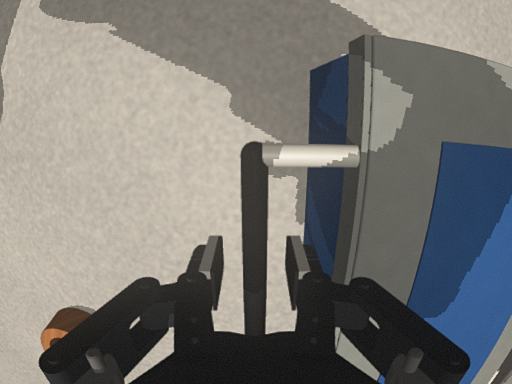

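Bar is centred between the pads (column 256, pads at 215 and 292). I'll close on it.

Call:
{"method": "move_arm", "body": {
  "rows": "0 0 0.1 0 0 0 0.3;0 0 0 0 0 0 0.2;0 0 0 0 0 0 0;0 0 0 0 0 0 0;0 0 0 0 0 0 0;0 0 0 0 0 0 0;0 0 0 0 0 0 0"
}}

```text
time_s: 19.95
eef_pos: [0.4846, 0.0075, 0.1998]
eef_rot: [0.0, 0.997, 0.079, 0.0]
wrist_force: [1.5, 1.2, 4.0]
opening: 0.116
```

```bash
python3 - <<'E'
from h import *
p,r,o=tool(); print(o["time_s"],p.round(4),o["wrist_force"],o["opening"])
# arc displacements in tool frame (tool x toward hinge, z down), r=.230, start angle -1deg (4 mm below)
a0=np.arctan2(-.004,.230); R0=np.hypot(.23,.004)
pr=None
for th in range(0,50,3):
    a=a0+np.radians(th); x=-R0*np.cos(a);z=R0*np.sin(a)
    if pr is not None: print(th,"dx %.2f dz %.2f cm; dz_tool %.2f"%((x-pr[0])*100,(z-pr[1])*100,-(z-pr[1])*100))
    pr=(x,z)
E
```

```text
19.95 [0.4846 0.0075 0.1998] [1.45831382 1.2063548  3.95151674] 0.11605425118013131
3 dx 0.01 dz 1.20 cm; dz_tool -1.20
6 dx 0.07 dz 1.20 cm; dz_tool -1.20
9 dx 0.14 dz 1.20 cm; dz_tool -1.20
12 dx 0.20 dz 1.19 cm; dz_tool -1.19
15 dx 0.26 dz 1.18 cm; dz_tool -1.18
18 dx 0.32 dz 1.16 cm; dz_tool -1.16
21 dx 0.38 dz 1.14 cm; dz_tool -1.14
24 dx 0.44 dz 1.12 cm; dz_tool -1.12
27 dx 0.50 dz 1.10 cm; dz_tool -1.10
30 dx 0.56 dz 1.07 cm; dz_tool -1.07
33 dx 0.61 dz 1.04 cm; dz_tool -1.04
36 dx 0.66 dz 1.00 cm; dz_tool -1.00
39 dx 0.72 dz 0.97 cm; dz_tool -0.97
42 dx 0.77 dz 0.93 cm; dz_tool -0.93
45 dx 0.81 dz 0.89 cm; dz_tool -0.89
48 dx 0.86 dz 0.84 cm; dz_tool -0.84
```

Call:
{"method": "move_arm", "body": {
  "rows": "0 0 -0.6 0 0 0 0;0 0 -0.6 0 0 0 0;0.07 0 -1.2 0 0 0 0;0.14 0 -1.2 0 0 0 0;0.2 0 -1.2 0 0 0 0;0.26 0 -1.2 0 0 0 0;0 0 0 0 0 0 0;0 0 0 0 0 0 0"
}}

```text
time_s: 20.75
eef_pos: [0.4908, 0.0086, 0.2589]
eef_rot: [0.0, 0.997, 0.079, 0.0]
wrist_force: [5.2, 0.9, -4.4]
opening: 0.121
```

```bash
python3 - <<'E'
from h import *
p,r,o=tool(); print(o["time_s"],p.round(4),o["wrist_force"],o["torque"],o["opening"])
d=ctrl.camera("wrist"); cv2.imwrite("pics/w11.png",d["color"])
E
```

```text
20.75 [0.4908 0.0086 0.2589] [ 5.23632417  0.92706723 -4.39004536] [-0.01826678 -0.49485496  0.07858224] 0.12117478144867427
```

View pics/w11.png

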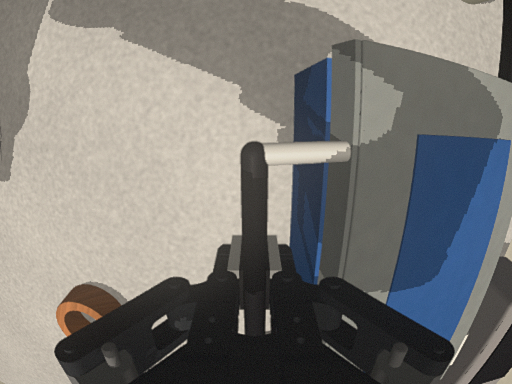

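Call:
{"method": "move_arm", "body": {
  "rows": "0.4 0 -1.15 0 0 0 0;0.4 0 -1.15 0 0 0 0;0.45 0 -1.12 0 0 0 0;0.5 0 -1.1 0 0 0 0;0.56 0 -1.07 0 0 0 0;0.6 0 -1.04 0 0 0 0;0 0 0 0 0 0 0;0 0 0 0 0 0 0"
}}

```text
time_s: 21.6
eef_pos: [0.5181, 0.013, 0.3266]
eef_rot: [0.0, 0.997, 0.079, -0.002]
wrist_force: [-10.7, -2.5, 4.1]
opening: 0.114
```

```bash
python3 - <<'E'
from h import *
p,r,o=tool(); print(o["time_s"],p.round(4),o["wrist_force"],o["torque"],o["opening"])
b=p+r.apply([0,0,.0539]); H=np.array([.7185,-.0103,.15]); ch=np.radians(9); v=b-H
x=-(v[0]*np.cos(ch)+v[1]*np.sin(ch)); print("bar",b,x,v[2],np.hypot(x,v[2]),np.degrees(np.arctan2(v[2],x))+1)
E
```

```text
21.6 [0.5181 0.013  0.3266] [-10.67967768  -2.46024744   4.07310441] [-0.3893835   1.83277577  0.01840767] 0.11428439274610426
bar [0.51783571 0.0129936  0.27265666] 0.19454985306533182 0.12265665626455532 0.2299876097831 33.22995064179817
```

Call:
{"method": "move_arm", "body": {
  "rows": "0.6 0 -1 0 0 0 0;0.65 0 -0.97 0 0 0 0;0.75 0 -0.93 0 0 0 0;0.7 0 -0.7 0 0 0 0;0 0 0 0 0 0 0;0 0 0 0 0 0 0;0 0 0 0 0 0 0"
}}

```text
time_s: 22.3
eef_pos: [0.5445, 0.0173, 0.3631]
eef_rot: [0.0, 0.997, 0.079, -0.003]
wrist_force: [-11.7, -1.4, 7.1]
opening: 0.116
```

```bash
cat > chk.py <<'E'
from h import *
p,r,o=tool(); print(o["time_s"],p.round(4),o["wrist_force"].round(1),o["torque"].round(2),o["opening"])
b=p+r.apply([0,0,.0539]); H=np.array([.7185,-.0103,.15]); ch=np.radians(9); v=b-H
x=-(v[0]*np.cos(ch)+v[1]*np.sin(ch)); print("bar",b,x,v[2],np.hypot(x,v[2]),np.degrees(np.arctan2(v[2],x))+1)
E
python3 - <<'E'
exec(open('chk.py').read())
for c in ("scene","top","wrist"):
    cv2.imwrite(f"pics/{c}12.png",ctrl.camera(c)["color"])
E
```

```text
22.3 [0.5445 0.0173 0.3631] [-11.7  -1.4   7.1] [-0.39  2.34  0.01] 0.11639326840909482
bar [0.5442489  0.01727605 0.30917927] 0.16779193172255444 0.1591792722877111 0.231283750136562 44.491136378627246
```

View pics/scene12.png

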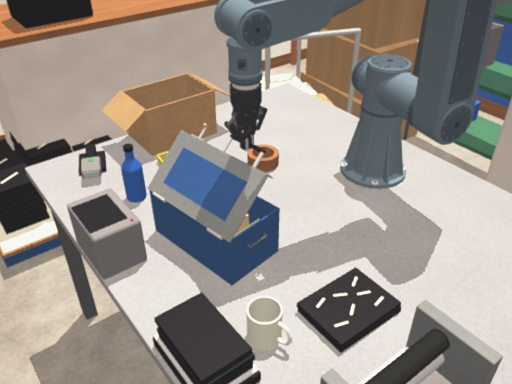

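View pics/top12.png

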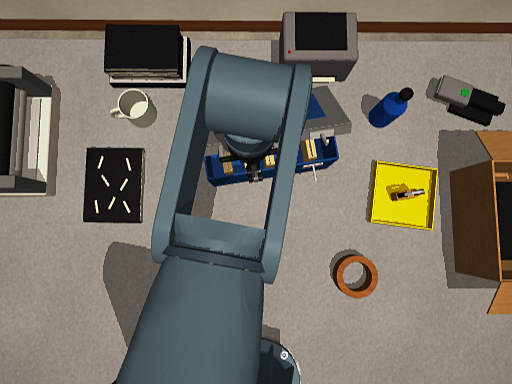

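View pics/wrist12.png

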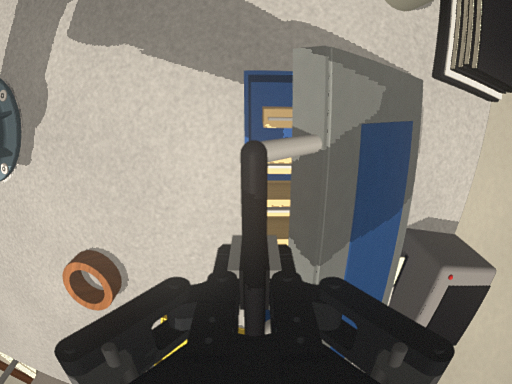

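```bash
python3 - <<'E'
from h import *
ch=np.radians(9); ex=np.array([np.cos(ch),np.sin(ch),0]); ey=np.array([-np.sin(ch),np.cos(ch),0]); ez=np.array([0,0,1.])
H=np.array([.7185,-.0103,.15])
d=ctrl.camera("scene"); a=cv2.resize(d["color"][110:260,130:300],None,fx=4,fy=4,interpolation=2)
def pt(x,y,z,th):
    c,s=np.cos(th),np.sin(th); return H+ey*y+ex*(-(x*c-z*s))+ez*(x*s+z*c)
for th,col in ((40,(0,0,255)),(45,(0,255,0)),(50,(255,0,255))):
    t=np.radians(th)
    P=[proj(d,pt(x,y,.004,t)) for x,y in ((0,-.1625),(.185,-.1625),(.185,.1625),(0,.1625))]
    cv2.polylines(a,[np.int32((np.array(P)-[130,110])*4)],True,col,1)
cv2.imwrite("pics/lid.png",a)
t=ctrl.camera("top"); cv2.imwrite("pics/tr.png",cv2.resize(t["color"][150:240,350:450],None,fx=5,fy=5,interpolation=2))
for z in (0.004,.046,.098): print(z,(proj(t,(.4893,-.4028,z))-[350,150])*5)
E
```

```text
0.004 [252.14628703 229.03831673]
0.046 [284.67043019 222.20026841]
0.098 [329.08486022 212.86234312]
```

View pics/lid.png

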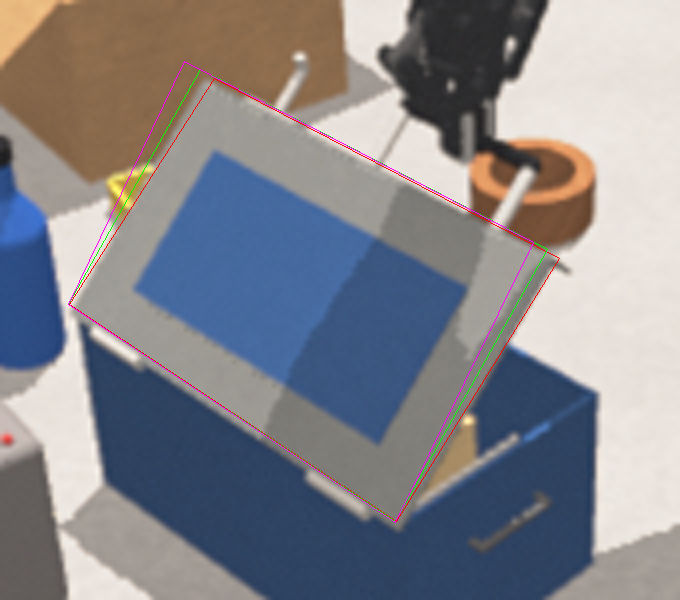

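View pics/tr.png

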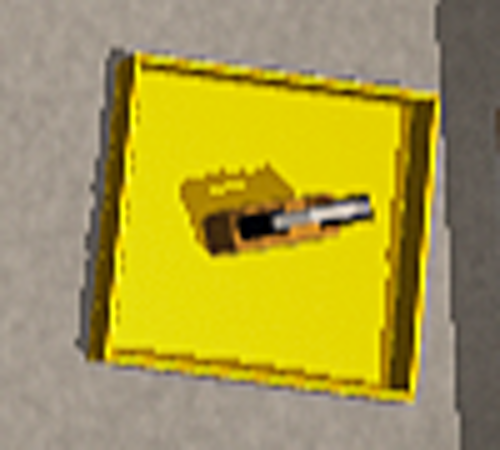

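```bash
python3 - <<'E'
from h import *
from scipy.optimize import least_squares
ch=np.radians(9); ex=np.array([np.cos(ch),np.sin(ch),0]); ey=np.array([-np.sin(ch),np.cos(ch),0]); ez=np.array([0,0,1.])
H=np.array([.7185,-.0103,.15])
t=ctrl.camera("top"); d=ctrl.camera("scene")
P0=[atz(t,np.array(q)/4.5+[190,80],.154)-H for q in [(112,170),(553,102),(587,298),(142,368)]]  # back+y, back-y, front-y, front+y
L=[(-(v@ex),v@ey) for v in P0]; print(np.round(L,4))
def pt(x,y,z,th):
    c,s=np.cos(th),np.sin(th); return H+ey*y+ex*(-(x*c-z*s))+ez*(x*s+z*c)
obs=np.array([(381,443),(134,288),(216,151),(467,288)])/4+[130,110]
def res(th): return np.concatenate([proj(d,pt(*l,.004,th[0]))-o for l,o in zip(L,obs)])
def res2(p): return np.concatenate([proj(d,pt(*l,.004,p[0]))+p[1:]-o for l,o in zip(L,obs)])
for f,x in((res,[.7]),(res2,[.7,0,0])):
    s=least_squares(f,x); print(np.degrees(s.x[0]),s.x[1:],s.fun.round(2))
E
python3 chk.py
```

```text
[[ 0.0353  0.1189]
 [ 0.0346 -0.1211]
 [ 0.1433 -0.1203]
 [ 0.1438  0.1191]]
41.22286519156637 [] [-1.08 -1.17 -0.32 -0.78  0.55 -0.54  0.66 -0.43]
44.07021560872162 [1.02371444 1.25285757] [-0.47 -0.03  0.27  0.33 -0.02 -0.23  0.22 -0.06]
22.65 [0.5445 0.0173 0.3631] [-12.7  -0.8   7.2] [-0.33  2.28  0.02] 0.11572005896447005
bar [0.54422062 0.01729543 0.30916065] 0.16781683241580939 0.15916064751264583 0.23128899878446563 44.48354373729913
```

Call:
{"method": "move_arm", "body": {
  "rows": "0.1 0 -0.3 0 0 0 0;0 0 0 0 0 0 0;0 0 0 0 0 0 0;0 0 0 0 0 0 0;0 0 0 0 0 0 0"
}}

```text
time_s: 23.15
eef_pos: [0.5462, 0.0176, 0.3652]
eef_rot: [0.0, 0.997, 0.079, -0.002]
wrist_force: [-7.4, -0.3, 3.2]
opening: 0.115
```

```bash
python3 chk.py; python3 - <<'E'
from h import *
d=ctrl.camera("scene"); cv2.imwrite("pics/lid2.png",cv2.resize(d["color"][110:260,130:300],None,fx=4,fy=4,interpolation=2))
E
```

```text
23.15 [0.5462 0.0176 0.3652] [-7.4 -0.3  3.2] [-0.29  1.57  0.02] 0.1152363085130613
bar [0.5460752  0.0175931  0.31134055] 0.1659385229039001 0.1613405470872398 0.23144408723909543 45.19509891662921
```

View pics/lid2.png

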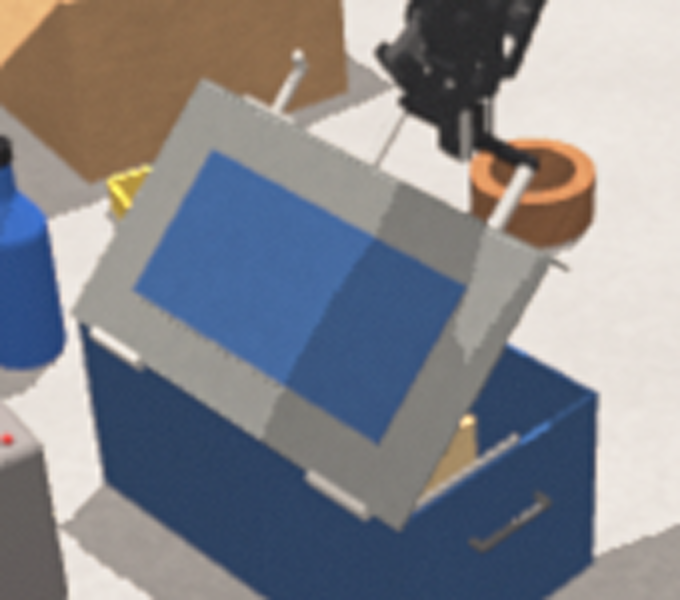

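Call:
{"method": "move_arm", "body": {
  "rows": "0 0 0 0 0 0 0;0 0 0 0 0 0 0;0 0 0 0 0 0 0;0 0 0 0 0 0 0;0 0 0 0 0 0 0"
}}

```text
time_s: 23.7
eef_pos: [0.5463, 0.0176, 0.3652]
eef_rot: [-0.0, 0.997, 0.079, -0.002]
wrist_force: [-7.5, -0.8, 2.5]
opening: 0.117
```

```bash
python3 chk.py; python3 -c "
from bench import ctrl
print(ctrl.hand_in())"
```

```text
23.7 [0.5463 0.0176 0.3652] [-7.5 -0.8  2.5] [-0.19  1.57  0.05] 0.11722418441623755
bar [0.54608142 0.01757193 0.31129681] 0.16593569309052997 0.16129681289877854 0.2314115729446955 45.18782379650366
the job is handed in; nothing more can be done
None
```

I took the padlock off the hook and stood it in the yellow tray. Then I lifted the lid by its bar to about 45° and handed the job in at 23.7 s, still gripping the bar.

- **Padlock:** I raised it 16 mm, drew it out 65 mm and lowered it until the wrist felt contact (+4.7 N). Pictures after the release show it upright, near the middle of the tray.
- **Lid angle:** the arm's position puts the lid at 45.2°. The scene camera put it at 44.1° before a last nudge of about 0.7°, which makes about 44.8° now. That camera fit needed a shift of about 1 pixel for calibration; without the shift it read 41.2°.
- **Steadiness:** the pose did not move over the last half second, and the wrist force was about 8 N.
- **Other things:** in the top picture taken just before the last nudge, the mug, bottle, tape roll and books look unmoved.

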